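Find the tin with the loose doming ball

TASK

The steel doming ball was shut into one of the three sealed tinplate tins on the bench. Pick up the tins one after another and shake them until you find the one that rattles, standing silent ones back where they stood, then hold the rattling tin out level over the middle of the copper plate, about 15 cm above it, and finish while still holding it there. Leave everything else on the bench where it is.

Things in the scene. Friction and masses are not known exactly. Their poses are not given: they have to be found in the camera images.
- tin_a_mid (a point): sealed plain tinplate tin, one of three alike: 140 mm long (its x axis, within 0.5 rad of world x), 58 mm wide (y), 46 mm high (z), straight sides. This point: its centre, 23 mm above its underside. Empty weight 195 to 365 g, drawn for each tin, so weight does not tell which holds the ball; nor do the names
- tin_b_mid (a point): sealed plain tinplate tin, one of three alike: 140 mm long (its x axis, within 0.5 rad of world x), 58 mm wide (y), 46 mm high (z), straight sides. This point: its centre, 23 mm above its underside. The ball: steel, 30 mm across, 93 to 132 g, loose in one tin, about 100 mm of travel lengthwise; the other two tins are empty, nothing moves in them
- tin_c_mid (a point): sealed plain tinplate tin, one of three alike: 140 mm long (its x axis, within 0.5 rad of world x), 58 mm wide (y), 46 mm high (z), straight sides. This point: its centre, 23 mm above its underside. If it is the one with the ball: tipped endwise over 10 degrees, the ball rolls to the low end, knocks, and the centre of mass moves 10 to 20 mm that way; levelled gently, it stays there
- plate_mid (a point): flat copper plate fixed on the bench ahead of the robot, beyond the tins, 140 mm (x) by 200 mm (y), 6 mm thick; this point is the centre of its upper face
Mind the look-alikes: they are no part of the job. Leave any turquoise or yellow look-alike of the part that bears tin_a_mid alone.

How it is judged:
On the way:
1. the tin with the ball is shaken clear of the bench so that the ball inside is thrown from its place (((height (world z) of tin_a_mid above 0.05 m and distance between tin_a_mid and ball_center below 0.08 m and (x of ball_center in the frame of tin_a_mid above 0.02 m or x of ball_center in the frame of tin_a_mid below -0.02 m or y of ball_center in the frame of tin_a_mid above 0.006 m or y of ball_center in the frame of tin_a_mid below -0.006 m or z of ball_center in the frame of tin_a_mid above 0.002 m)) or (height (world z) of tin_b_mid above 0.05 m and distance between tin_b_mid and ball_center below 0.08 m and (x of ball_center in the frame of tin_b_mid above 0.02 m or x of ball_center in the frame of tin_b_mid below -0.02 m or y of ball_center in the frame of tin_b_mid above 0.006 m or y of ball_center in the frame of tin_b_mid below -0.006 m or z of ball_center in the frame of tin_b_mid above 0.002 m)) or (height (world z) of tin_c_mid above 0.05 m and distance between tin_c_mid and ball_center below 0.08 m and (x of ball_center in the frame of tin_c_mid above 0.02 m or x of ball_center in the frame of tin_c_mid below -0.02 m or y of ball_center in the frame of tin_c_mid above 0.006 m or y of ball_center in the frame of tin_c_mid below -0.006 m or z of ball_center in the frame of tin_c_mid above 0.002 m)))).
At the end, for the whole second after the job is handed in: The tin with the ball is held by the fingers, at rest, its centre within 50 mm sideways of the plate's centre and 90 to 250 mm above the plate, level within 0.3 rad; the other two tins stand upright on the bench, at rest and let go, within 60 mm of where they started (((distance between tin_a_mid and ball_center below 0.08 m and horizontal distance between tin_a_mid and plate_mid below 0.05 m and z of tin_a_mid in the frame of plate_mid between 0.09 and 0.25 m and angle between tin_a_mid's own z axis and vertical below 0.3 rad and linear speed of tin_a below 0.06 m/s and contact force between tin_a and the fingers above 1 N and distance of each of tin_b_mid, tin_c_mid from where it was at the start of the episode below 0.06 m and height (world z) of each of tin_b_mid, tin_c_mid below 0.03 m and angle between each of tin_b_mid, tin_c_mid's own z axis and vertical below 0.1 rad and linear speed of each of tin_b, tin_c below 0.03 m/s and contact force between each of tin_b, tin_c and the fingers below 0.1 N) or (distance between tin_b_mid and ball_center below 0.08 m and horizontal distance between tin_b_mid and plate_mid below 0.05 m and z of tin_b_mid in the frame of plate_mid between 0.09 and 0.25 m and angle between tin_b_mid's own z axis and vertical below 0.3 rad and linear speed of tin_b below 0.06 m/s and contact force between tin_b and the fingers above 1 N and distance of each of tin_a_mid, tin_c_mid from where it was at the start of the episode below 0.06 m and height (world z) of each of tin_a_mid, tin_c_mid below 0.03 m and angle between each of tin_a_mid, tin_c_mid's own z axis and vertical below 0.1 rad and linear speed of each of tin_a, tin_c below 0.03 m/s and contact force between each of tin_a, tin_c and the fingers below 0.1 N) or (distance between tin_c_mid and ball_center below 0.08 m and horizontal distance between tin_c_mid and plate_mid below 0.05 m and z of tin_c_mid in the frame of plate_mid between 0.09 and 0.25 m and angle between tin_c_mid's own z axis and vertical below 0.3 rad and linear speed of tin_c below 0.06 m/s and contact force between tin_c and the fingers above 1 N and distance of each of tin_a_mid, tin_b_mid from where it was at the start of the episode below 0.06 m and height (world z) of each of tin_a_mid, tin_b_mid below 0.03 m and angle between each of tin_a_mid, tin_b_mid's own z axis and vertical below 0.1 rad and linear speed of each of tin_a, tin_b below 0.03 m/s and contact force between each of tin_a, tin_b and the fingers below 0.1 N))); the arm keeps its last pose, push and grip.
It fails at once if another thing on the bench is pushed more than 40 mm away (distance of any of hammer_1, hammer_2, punch, dome, block, bar, pot from where it was at the start of the episode above 0.04 m).
It also fails if it takes over 72 s, if anything falls off the work surface, if the arm or the gripper's body presses on something with over 40 N, if the wrist force passes 120 N, or if a joint passes its speed limit or range.

ROBOT

A 6-joint arm with a two-finger parallel gripper is mounted at the origin on the work surface. World frame = base frame: x ahead of the robot, y to its left, z up, the work surface at z = 0. Lengths are in m, angles in rad, forces in N, time in s.
With the tool pointing down it reaches from about 0.375 to 0.925 m from the base axis. Payload 5.7 kg.
Tool frame: the origin (TCP) lies midway between the tips of the shut fingers; the grasp point (between the pads) lies 19 mm behind it; z points along the fingers, y is the line along which they close (so a half turn about z gives the same grasp; the last joint's range is limited). The gripper opens to 88 mm and grips with 3 to 60 N. Pads are 20 mm wide; open, the fingers measure 115 mm over their backs; the gripper's body (75 mm by 178 mm) begins 61 mm behind the grasp point.
Start: joints at [-1.315, 0.359, 1.51, -0, 1.272, -0.115], TCP at [0.217, -0.559, 0.223] pointing down, gripper open.
Joint ranges: [-2.97, 2.97], [-1.01, 2.36], [0.21, 2.38], [-0.96, 4.11], [0.2, 2.71], [-2.98, 2.98]. Speed limits (rad/s): [2.39, 2.39, 3.14, 3.14, 3.14, 3.14].

INTERFACE

Orientations are given as a rotation vector (axis times angle).
In Python, from bench import arm, optics, workorder gives the robot as it stands.
- The arm moves only by the shell command python3 -m jog 'ROWS' [OPENING]. ROWS is JSON, a list that holds one entry, the list of rows, each a list of 4 numbers: the shift along the world's x, y, z in cm, then the turn about the world's z in degrees. A call has exactly 10 rows; each row is the pose to reach, as a shift and turn from the pose commanded when the call began; what a row does not reach only later rows make up. A row lasts 1/12 s, in which the tool goes at most 41.7 mm and 7.16 degrees, less where a joint would pass 70% of its speed; a pose out of reach is approached as far as the arm can. A call with a gripper value outside its range is refused whole. OPENING is the opening, from 0 (shut) to 1 (fully open), set as the call begins (- or left out, the last holds). The fingers move at their own pace and stop on an object; the grip force is fixed at half the most. Time passes only in rows, so rows that repeat a pose let the fingers close, or fill a call up. It gives the time, the measured TCP pose, the force, the opening and the grip force at its end, in the units of the state.
- arm.state(): the state, without advancing time (a new reading comes with each control period).
- optics.grab_frame(name): name is "scene" or "top"; returns the picture (480x640x3 uint8, red, green, blue); there is no depth.
- optics.get_calibration(name): a dict with "fx", "fy", "cx", "cy" (pixels), "R" (3x3) and "t" (3): a world point X has camera coordinates R X + t. Camera axes: x right, y down, z forward; pixel columns grow to the right and rows downward; lengths in m; the calibration is good to about 2 mm. A picture is of the moment at which its call begins. get_calibration takes no time and is no camera call.
- workorder.close_job(): hands the job in; it is judged then, once.
The state is a dict: "time_s": time; "joint_positions": joint angles; "joint_velocities": joint speeds; "effort": joint torques, N m; "tcp_pos": TCP position; "orientation": TCP orientation; "force": force on the tool from outside, world axes, zero at the start; "wrist_torque": the same for the moment, N m; "finger_gap": opening from 0.0 (shut) to 1.0 (fully open); "finger_force": force on a finger pad.
Only numpy, scipy, OpenCV 4.12 (cv2) and the standard library are available. Lean on these libraries where they do the work, as an engineer would, in place of code of your own. Each camera call takes 0.05 s, during which the arm holds its last target. There are 200 camera calls.

## Working session

There is one attempt and no reset: what is moved stays moved. The work goes in short steps, Python scripts to look and compute and a shell command to move; the robot and the scene stay as the last step left them, time stands still between calls to the robot, and variables do not carry over. Pictures are saved under pics/ and viewed, at most 10 in all, crops included, and the job is handed in when it is done.

```bash
mkdir -p pics; python3 - <<'E'
from bench import arm, optics
import cv2
for n in ("top","scene"):
    cv2.imwrite(f"pics/{n}0.png",optics.grab_frame(n)[:,:,::-1]); c=optics.get_calibration(n); print(n,c)
s=arm.state();print(s)
E
```

```text
top {'fx': 475.3505181869868, 'fy': 475.3505181869868, 'cx': 323.61815896939436, 'cy': 241.8534345473396, 'R': array([[ 2.52627034e-03, -9.99951966e-01, -9.47011127e-03],
       [-9.86351521e-01, -9.32576261e-04, -1.64650560e-01],
       [ 1.64633820e-01,  9.75681048e-03, -9.86306499e-01]]), 't': array([0.01698609, 0.47256501, 0.77950779])}
scene {'fx': 535.8014588260919, 'fy': 535.8014588260919, 'cx': 313.5565462271285, 'cy': 236.42251185772733, 'R': array([[ 0.42929051,  0.90295455,  0.01956365],
       [ 0.67738638, -0.30757061, -0.66824247],
       [-0.59737538,  0.3001223 , -0.74368626]]), 't': array([-0.19754466, -0.29159486,  1.19342196])}
{'time_s': 0.1, 'joint_positions': array([-1.31508659e+00,  3.59415960e-01,  1.51130234e+00, -1.28871002e-05,
        1.27249840e+00, -1.15089355e-01]), 'joint_velocities': array([ 6.49941171e-04, -4.42684814e-04, -1.19696393e-03, -2.10015554e-05,
        2.63530785e-03,  5.07239251e-04]), 'effort': array([-7.99729769e-04, -5.16358674e+01, -2.71407312e+01,  6.75120251e-02,
        2.76953867e-02, -1.40104495e-05]), 'tcp_pos': array([ 0.21725502, -0.55862991,  0.2219121 ]), 'orientation': array([-3.08616163e+00, -5.78826212e-01,  1.98411485e-04]), 'force': array([-1.37374951, -0.10612336,  0.12758074]), 'wrist_torque': array([-0.01070196, -0.01548225, -0.05581571]), 'finger_force': 0.0, 'finger_gap': 0.9979731720406738}
```

View pics/top0.png

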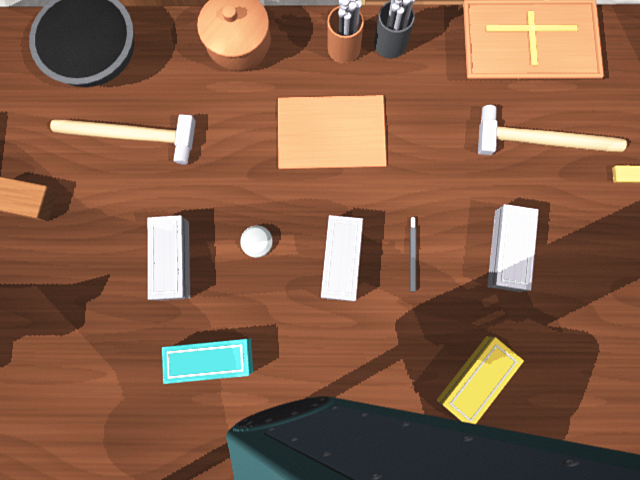

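View pics/scene0.png

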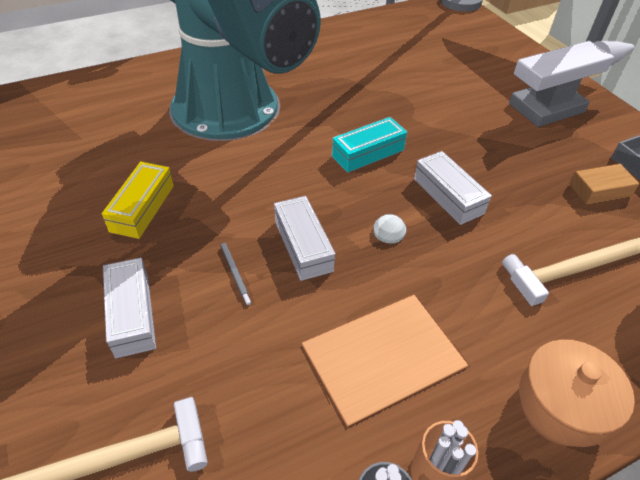

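The top view shows three silver tins near (168,257), (342,257) and (515,247), with the plate at (332,132). A white dome at (256,241) sits between the left and middle tins, and the punch at (414,254) is right of the middle one. I'll enlarge the tins to read their corners.

```bash
python3 - <<'E'
import cv2,numpy as np
im=cv2.imread("pics/top0.png")
t=[cv2.resize(im[195:310,x:x+66],None,fx=4,fy=4,interpolation=cv2.INTER_CUBIC) for x in (135,310,482)]
for k in t:
    for i in range(0,66,10): cv2.line(k,(i*4,0),(i*4,6),(0,255,0),1)
    for i in range(5,115,10): cv2.line(k,(0,i*4),(6,i*4),(0,255,0),1)
cv2.imwrite("pics/crop0.png",np.hstack(t))
E
```

```text
(no output)
```

View pics/crop0.png

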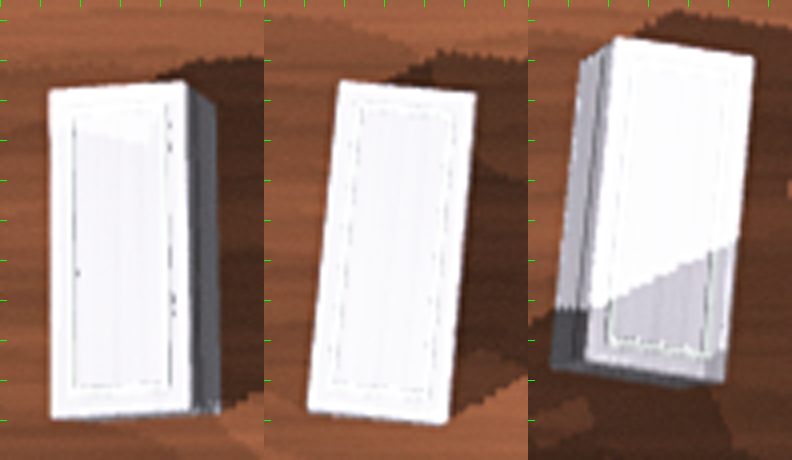

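```bash
cat > h.py <<'E'
import numpy as np
from bench import optics,arm
def world(uv,z,n="top"):
    c=optics.get_calibration(n);R=c["R"];t=c["t"];o=-R.T@t
    out=[]
    for u,v in uv:
        d=R.T@np.array([(u-c["cx"])/c["fx"],(v-c["cy"])/c["fy"],1]);out.append((o+d*(z-o[2])/d[2])[:2])
    return np.array(out)
E
python3 - <<'E'
from h import *
from scipy.spatial.transform import Rotation as Ro
C={'L':(135,[(49,90),(185,81),(190,410),(50,416)]),'M':(310,[(76,81),(212,94),(182,424),(44,410)]),'R':(482,[(88,38),(226,57),(196,381),(57,358)])}
for k,(x0,p) in C.items():
    w=world([(x0+a/4,195+b/4) for a,b in p],.046)
    d=w[0]+w[1]-w[2]-w[3]
    print(k,w.mean(0).round(4),'yaw',np.degrees(np.arctan2(d[1],d[0])).round(1),'len',np.linalg.norm(d)/2,'wid',np.linalg.norm(w[0]-w[1]))
w=world([(278,97),(384,95),(387,167),(278,168)],.006);print('plate',w.mean(0),w)
print('dome',world([(256,241)],.02),'punch',world([(413,218),(414,290)],.005))
s=arm.state();R=Ro.from_rotvec(s['orientation']).as_matrix();print(R.round(3),'yaxis angle',np.degrees(np.arctan2(R[1,1],R[0,1])))
E
```

```text
L [0.4455 0.2887] yaw 3.8 len 0.1410355100220008 wid 0.058889008506469734
M [ 0.4445 -0.0138] yaw -5.5 len 0.14169513965736794 wid 0.058784017287906117
R [ 0.4636 -0.3116] yaw -9.0 len 0.14010168238338971 wid 0.059229097105619966
plate [0.68722164 0.00359953] [[ 0.75575791  0.105122  ]
 [ 0.75935566 -0.09518521]
 [ 0.61778281 -0.09809679]
 [ 0.61599017  0.10255813]]
dome [[0.47716392 0.13745242]] punch [[ 0.5221135  -0.14329547]
 [ 0.39237164 -0.14137277]]
[[ 0.932  0.362 -0.   ]
 [ 0.362 -0.932  0.002]
 [ 0.    -0.002 -1.   ]] yaxis angle -68.75455112679188
```

```bash
python3 -m jog '[[[2.5,2.5,0,-3],[5,5,-1,-6],[7.5,7.5,-2,-9],[10,10,-3,-12],[13,13,-4,-15],[16,16,-5,-18],[19,19,-6,-21],[22,22,-7,-24],[24.6,24.7,-8,-27],[24.6,24.7,-8,-30.2]]]' 1; python3 - <<'E'
from h import *
s=arm.state();print({k:np.round(s[k],4) for k in ('joint_positions','force','wrist_torque')})
E
```

```text
time_s: 0.93
tcp_pos: [0.4659, -0.3066, 0.1407]
orientation: [-3.128, 0.243, 0.002]
force: [-0.4, 0.8, -0.8]
finger_gap: 0.999
finger_force: 0.0
{'joint_positions': array([-0.7077,  0.3884,  1.6939,  0.003 ,  1.0626,  1.0169]), 'force': array([-0.4095,  0.8442, -0.7619]), 'wrist_torque': array([0.0084, 0.0588, 0.0232])}
```

```bash
python3 -m jog '[[[0,0,0,0],[0,0,-2,0],[0,0,-4,0],[0,0,-6,0],[0,0,-8,0],[0,0,-10,0],[0,0,-12,0],[0,0,-13.2,0],[0,0,-13.2,0],[0,0,-13.2,0]]]' && python3 -m jog '[[[0,0,0,0],[0,0,0,0],[0,0,0,0],[0,0,0,0],[0,0,0,0],[0,0,0,0],[0,0,0,0],[0,0,0,0],[0,0,0,0],[0,0,0,0]]]' 0
```

```text
time_s: 1.77
tcp_pos: [0.4624, -0.3128, 0.0103]
orientation: [-3.131, 0.245, 0.002]
force: [-0.2, -0.3, 0.9]
finger_gap: 0.999
finger_force: 0.0
time_s: 2.6
tcp_pos: [0.4637, -0.3122, 0.0112]
orientation: [3.132, -0.245, 0.001]
force: [0.3, 1.6, 6.0]
finger_gap: 0.655
finger_force: 30.0
```

```bash
python3 -m jog '[[[0,0,1,0],[0,0,2,0],[0,0,3,0],[0,0,4.5,0],[0,0,6,0],[0,0,8,0],[0,0,10,0],[0,0,10,0],[0,0,10,0],[0,0,10,0]]]'; python3 - <<'E'
from h import *
for i in range(4):
    s=arm.state();print(s['time_s'],s['force'].round(3),s['wrist_torque'].round(4));optics.grab_frame("top")
E
```

```text
time_s: 3.43
tcp_pos: [0.463, -0.3118, 0.1102]
orientation: [-3.132, 0.245, 0.001]
force: [-0.5, 1.2, -3.2]
finger_gap: 0.658
finger_force: 30.0
3.4333 [-0.484  1.187 -3.181] [ 0.0994  0.007  -0.0177]
3.4833 [-0.116  0.107 -3.271] [0.0473 0.0382 0.0135]
3.5333 [ 0.479  0.551 -2.717] [ 0.0471 -0.0136 -0.0351]
3.5833 [ 0.148 -0.264 -2.648] [ 0.0596 -0.0006 -0.0103]
```

```bash
cat > m.py <<'E'
from h import *
F=[];T=[]
for i in range(8):
    s=arm.state();F.append(s['force']);T.append(s['wrist_torque']);optics.grab_frame("top")
print(s['time_s'],np.mean(F,0).round(3),np.mean(T,0).round(4),'sd',np.std(T,0).round(4),s['tcp_pos'].round(4))
E
python3 m.py; python3 -m jog '[[[4,-0.6,0,0],[8,-1.2,0,0],[12,-1.8,0,0],[12,-1.8,0,0],[12,-1.8,0,0],[12,-1.8,0,0],[12,-1.8,0,0],[12,-1.8,0,0],[12,-1.8,0,0],[12,-1.8,0,0]]]'; python3 m.py;python3 -m jog '[[[-4,0.6,0,0],[-8,1.2,0,0],[-12,1.8,0,0],[-12,1.8,0,0],[-12,1.8,0,0],[-12,1.8,0,0],[-12,1.8,0,0],[-12,1.8,0,0],[-12,1.8,0,0],[-12,1.8,0,0]]]'; python3 m.py
```

```text
3.9833 [-0.217 -0.09  -2.817] [ 0.0295  0.0103 -0.007 ] sd [0.0361 0.024  0.0123] [ 0.4634 -0.3121  0.1105]
time_s: 4.87
tcp_pos: [0.5827, -0.3302, 0.1109]
orientation: [-3.132, 0.246, 0.0]
force: [0.0, -0.0, -1.6]
finger_gap: 0.662
finger_force: 30.0
5.2167 [ 0.356 -0.198 -2.598] [0.0363 0.0082 0.013 ] sd [0.0248 0.0302 0.0291] [ 0.5834 -0.3302  0.1107]
time_s: 6.1
tcp_pos: [0.4643, -0.3124, 0.1106]
orientation: [3.132, -0.244, 0.001]
force: [-0.5, 0.6, -2.7]
finger_gap: 0.663
finger_force: 30.0
6.45 [-0.173 -0.047 -2.817] [ 0.0274  0.0042 -0.0154] sd [0.0257 0.0311 0.0199] [ 0.4634 -0.3122  0.1106]
```

```bash
python3 -m jog '[[[4,-0.6,0,0],[0,0,0,0],[4,-0.6,0,0],[0,0,0,0],[4,-0.6,0,0],[8,-1.2,0,0],[8,-1.2,0,0],[8,-1.2,0,0],[8,-1.2,0,0],[8,-1.2,0,0]]]'; python3 m.py;python3 -m jog '[[[-4,0.6,0,0],[0,0,0,0],[-4,0.6,0,0],[0,0,0,0],[-4,0.6,0,0],[-8,1.2,0,0],[-8,1.2,0,0],[-8,1.2,0,0],[-8,1.2,0,0],[-8,1.2,0,0]]]'; python3 m.py
```

```text
time_s: 7.33
tcp_pos: [0.5428, -0.324, 0.1106]
orientation: [-3.132, 0.245, 0.001]
force: [-0.2, 0.5, -2.5]
finger_gap: 0.659
finger_force: 30.0
7.6833 [-0.057 -0.004 -2.6  ] [ 0.0596  0.0034 -0.0135] sd [0.025  0.026  0.0325] [ 0.5431 -0.3243  0.1108]
time_s: 8.57
tcp_pos: [0.4648, -0.3132, 0.1115]
orientation: [3.131, -0.245, 0.004]
force: [0.9, -0.1, -2.9]
finger_gap: 0.656
finger_force: 30.0
8.9167 [ 0.387  0.098 -2.786] [ 0.046   0.034  -0.0037] sd [0.0227 0.0251 0.0314] [ 0.4638 -0.3123  0.1107]
```

```bash
python3 -m jog '[[[0,0,-3,0],[0,0,-6,0],[0,0,-8,0],[0,0,-9,0],[0,0,-9.4,0],[0,0,-9.7,0],[0,0,-9.9,0],[0,0,-9.9,0],[0,0,-9.9,0],[0,0,-9.9,0]]]' && python3 -m jog '[[[0,0,0,0],[0,0,0,0],[0,0,0,0],[0,0,0,0],[0,0,0,0],[0,0,1,0],[0,0,3,0],[0,0,6,0],[0,0,9,0],[0,0,11,0]]]' 1
```

```text
time_s: 9.8
tcp_pos: [0.464, -0.3127, 0.0125]
orientation: [3.131, -0.245, 0.002]
force: [1.0, 0.4, -2.4]
finger_gap: 0.663
finger_force: 30.0
time_s: 10.63
tcp_pos: [0.4641, -0.3128, 0.1248]
orientation: [3.131, -0.245, 0.003]
force: [0.4, -1.3, 0.3]
finger_gap: 1.0
finger_force: 0.0
```

```bash
python3 -m jog '[[[0,0,2,0],[0,3,3,0],[-0.3,6.5,3,1],[-0.6,10,3,1],[-0.9,14,3,2],[-1.2,18,3,2],[-1.5,22,3,3],[-1.8,26,3,3],[-1.9,29.8,3,3.5],[-1.9,29.8,3,3.5]]]'; python3 - <<'E'
from h import *
import cv2
cv2.imwrite("pics/top1.png",optics.grab_frame("top")[:,:,::-1])
E
```

```text
time_s: 11.47
tcp_pos: [0.4426, -0.0085, 0.1521]
orientation: [-3.136, 0.142, 0.002]
force: [-0.5, 0.1, 0.9]
finger_gap: 1.002
finger_force: 0.0
```

View pics/top1.png

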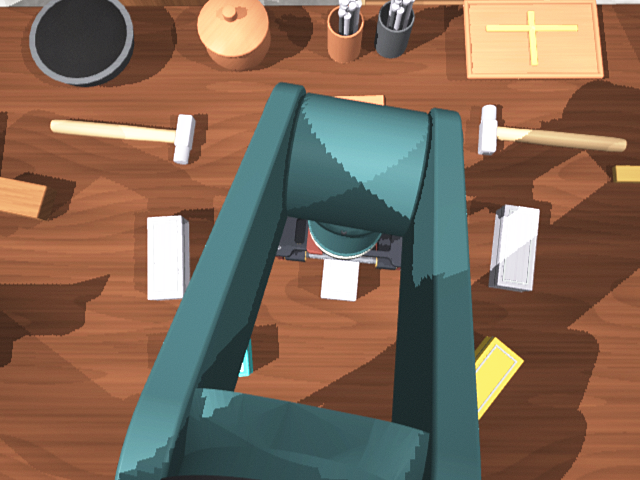

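The right-hand tin is back at about (515,247) where it stood. The gripper is now over the middle tin, so I'll descend and grip it.

```bash
python3 -m jog '[[[0,0,0,0],[0,0,-2,0],[0,0,-4,0],[0,0,-6,0],[0,0,-8,0],[0,0,-10,0],[0,0,-12,0],[0,0,-14.2,0],[0,0,-14.2,0],[0,0,-14.2,0]]]' && python3 -m jog '[[[0,0,0,0],[0,0,0,0],[0,0,0,0],[0,0,0,0],[0,0,0,0],[0,0,0,0],[0,0,0,0],[0,0,0,0],[0,0,0,0],[0,0,0,0]]]' 0
```

```text
time_s: 12.35
tcp_pos: [0.4439, -0.0155, 0.0091]
orientation: [-3.138, 0.153, 0.004]
force: [-1.2, -0.4, 0.1]
finger_gap: 0.997
finger_force: 0.0
time_s: 13.18
tcp_pos: [0.445, -0.0141, 0.0104]
orientation: [3.138, -0.149, 0.002]
force: [-0.9, 0.6, 7.9]
finger_gap: 0.658
finger_force: 30.0
```

```bash
python3 -m jog '[[[0,0,1,0],[0,0,2,0],[0,0,3,0],[0,0,4.5,0],[0,0,6,0],[0,0,8,0],[0,0,10,0],[0,0,10,0],[0,0,10,0],[0,0,10,0]]]'; python3 m.py; python3 -m jog '[[[4,-0.4,0,0],[8,-0.8,0,0],[12,-1.2,0,0],[12,-1.2,0,0],[12,-1.2,0,0],[12,-1.2,0,0],[12,-1.2,0,0],[12,-1.2,0,0],[12,-1.2,0,0],[12,-1.2,0,0]]]'; python3 m.py;python3 -m jog '[[[-4,0.4,0,0],[-8,0.8,0,0],[-12,1.2,0,0],[-12,1.2,0,0],[-12,1.2,0,0],[-12,1.2,0,0],[-12,1.2,0,0],[-12,1.2,0,0],[-12,1.2,0,0],[-12,1.2,0,0]]]'; python3 m.py
```

```text
time_s: 14.02
tcp_pos: [0.4435, -0.014, 0.1087]
orientation: [-3.138, 0.149, 0.002]
force: [-1.0, -0.5, -4.7]
finger_gap: 0.657
finger_force: 30.0
14.3667 [-0.305  0.131 -4.056] [0.0232 0.0162 0.0039] sd [0.0421 0.0315 0.0199] [ 0.444  -0.0141  0.109 ]
time_s: 15.25
tcp_pos: [0.5637, -0.0261, 0.1097]
orientation: [-3.138, 0.149, 0.0]
force: [-0.8, 0.7, -4.7]
finger_gap: 0.658
finger_force: 30.0
15.6 [ 0.091  0.097 -4.574] [0.0229 0.0659 0.0006] sd [0.0248 0.0292 0.0331] [ 0.5644 -0.0262  0.1097]
time_s: 16.48
tcp_pos: [0.4453, -0.0143, 0.1096]
orientation: [-3.138, 0.149, -0.001]
force: [-0.1, -0.3, -3.4]
finger_gap: 0.662
finger_force: 30.0
16.8333 [ 0.263 -0.224 -3.985] [ 0.0301 -0.0281  0.0019] sd [0.0245 0.0224 0.0282] [ 0.4444 -0.0142  0.1096]
```

```bash
python3 -m jog '[[[4,-0.4,0,0],[8,-0.8,0,0],[12,-1.2,0,0],[12,-1.2,0,0],[12,-1.2,0,0],[12,-1.2,0,0],[12,-1.2,0,0],[12,-1.2,0,0],[12,-1.2,0,0],[12,-1.2,0,0]]]'; python3 m.py;python3 -m jog '[[[-4,0.4,0,0],[-8,0.8,0,0],[-12,1.2,0,0],[-12,1.2,0,0],[-12,1.2,0,0],[-12,1.2,0,0],[-12,1.2,0,0],[-12,1.2,0,0],[-12,1.2,0,0],[-12,1.2,0,0]]]'; python3 m.py
```

```text
time_s: 17.72
tcp_pos: [0.5636, -0.0261, 0.1097]
orientation: [-3.138, 0.15, 0.001]
force: [0.8, -0.5, -3.8]
finger_gap: 0.656
finger_force: 30.0
18.0667 [-0.024 -0.026 -4.197] [0.0258 0.0753 0.0106] sd [0.0258 0.0344 0.0362] [ 0.5644 -0.0262  0.1097]
time_s: 18.95
tcp_pos: [0.4453, -0.0144, 0.1096]
orientation: [-3.138, 0.15, -0.001]
force: [0.0, -0.4, -4.8]
finger_gap: 0.657
finger_force: 30.0
19.3 [-0.049 -0.027 -4.488] [ 0.005  -0.0434  0.0164] sd [0.0271 0.0311 0.0226] [ 0.4444 -0.0142  0.1096]
```

Middle tin confirmed: the torque swings about ±0.05 N m with shake direction, where the right tin's did not follow it. It also weighs more than any empty tin could. Next I'll carry it gently over the plate.

```bash
python3 -m jog '[[[0.5,0,1,0],[1.5,0,2,0],[3,0.2,3,0],[5,0.4,3.4,0],[7,0.6,3.4,0],[9,0.8,3.4,0],[11,1,3.4,0],[13,1.2,3.4,0],[14.5,1.3,3.4,0],[15.5,1.4,3.4,0]]]' && python3 -m jog '[[[1.5,0.1,0,0],[3,0.2,0,0],[4.5,0.3,0,0],[6,0.4,0,0],[7,0.4,0,0],[8,0.4,0,0],[8.5,0.4,0,0],[8.8,0.4,0,0],[8.8,0.4,0,0],[8.8,0.4,0,0]]]'; python3 - <<'E'
from h import *
import cv2
cv2.imwrite("pics/top2.png",optics.grab_frame("top")[:,:,::-1])
cv2.imwrite("pics/scene2.png",optics.grab_frame("scene")[:,:,::-1])
s=arm.state();print(s['tcp_pos'],s['joint_velocities'].round(3),s['finger_force'])
E
```

```text
time_s: 20.18
tcp_pos: [0.6011, -0.0001, 0.1434]
orientation: [-3.138, 0.149, -0.001]
force: [-0.3, -0.6, -4.4]
finger_gap: 0.66
finger_force: 30.0
time_s: 21.02
tcp_pos: [0.6867, 0.0038, 0.1435]
orientation: [-3.138, 0.15, 0.002]
force: [-0.2, 0.6, -3.8]
finger_gap: 0.659
finger_force: 30.0
[0.68661465 0.00381073 0.14358342] [ 0.001 -0.002 -0.001 -0.001 -0.001 -0.001] 29.99920517206192
```

View pics/scene2.png

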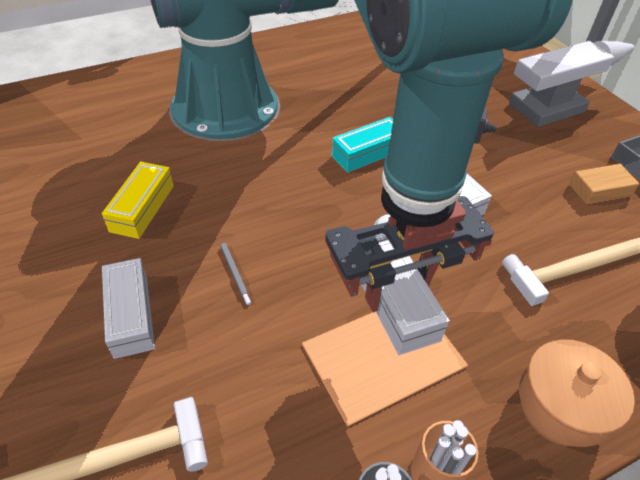

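View pics/top2.png

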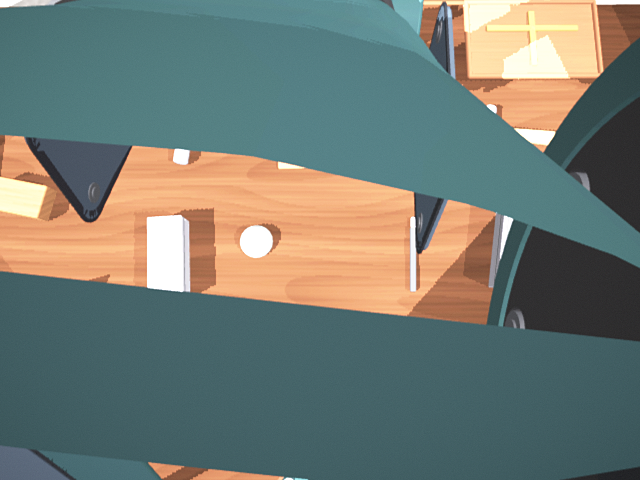

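The scene view shows the tin held level over the plate, around (412,305). The right-hand tin stands at (128,307) as before, and the top view shows the left tin (168,255), dome and punch unmoved. The arm is at rest, so I'm handing in.

```bash
python3 -c "
from bench import workorder;print(workorder.close_job())"
```

```text
the job is handed in; nothing more can be done
None
```

The middle tin is the one that rattles. I handed the job in at about 21 s with it held level about 15 cm above the centre of the copper plate; the silent right-hand tin is back where it stood, the left tin was never touched, and no verdict was returned.

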